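# Pack the stand fittings into their dock

### The job

Put the two loose aluminium stand fittings away in the grey plastic dock on the bench so that both fit: each slides flat along the bench through the dock's open front, the hooked bracket with its foot leading and the clamp block with its nose leading, into the space that the bracket encloses. Push both fully home, so that the bracket presses the sprung plunger in the dock's back wall all the way in and the rear ends of both fittings finish flush with the dock's front. Let go, and leave the other things on the bench where they stand.

Things in the scene. Friction and masses are not known exactly. Their poses are not given: they have to be found in the camera images.
- dock: Grey 3-walled dock fixed to the bench; no floor, open front. Origin: middle of the mouth (plane of the side walls' front ends) at bench level; +x inward, +y left looking in, z up. Pocket: x 0 to 110 mm (back wall), 104 mm wide; flares over its first 16 mm to about 116. Walls 34 mm high; outside 124 mm wide, low feet to 150. Roof strip (34 to 40 mm up) over x 75 to 122; open above before it.
- plunger (a joint): Sprung steel pin, 8 mm diameter, through the dock's back wall at y = +20 mm, 15 mm above the bench. 0 = out, sticking 10 mm into the pocket; 0.010 (m) = fully in, level with the wall's inner face. Spring 0.6 N when fully in: too weak to push the bracket back.
- bracket_mid (a point): Flat aluminium J-shaped bracket, 110 x 100 x 28 mm high, 0.4 kg, right way up. Site: middle of that outline, 14 mm up. Its frame, mm: leg (grip across it) x -55..55, y 24..50; foot x 31..55, y -50..50, outer corners rounded 6; lip x 1..31, y -50..-28; 52 between leg and lip. Home: foot against the back wall, leg end at the mouth; point at dock x 55, y 0 (2 play each way), axes parallel.
- block_mid (a point): Stepped aluminium clamp block, 86 x 70 x 28 mm high, 0.3 kg, right way up. Site: middle of that outline, 14 mm up. Its frame, mm: tail (grip across it) x -43..-13, y -18..18; body x -13..11, y -35..35; nose x 11..43, y -12..35, corners rounded 6. Home: nose between the bracket's leg and lip, touching its foot; tail end at the mouth; point at dock x 43, y -13.5 (2.5 play each way), axes parallel.
- vial_a: Bystander, to be left alone: small glass vial with a black cap, 27 mm across, 62 mm high. Origin at the centre of its underside.
- vial_b: Bystander, to be left alone: small glass vial with a black cap, 27 mm across, 62 mm high. Origin at the centre of its underside.
- marker_grey: Bystander, to be left alone: grey felt marker lying left of the dock, 12 x 136 x 14 mm. Origin at the centre of its underside.
Mind the look-alikes: they are no part of the job. What is shaped like the part that bears bracket_mid but blue or purple is not meant.

How it is judged:
By the outcome, as a careful person would: the job done as asked, in the order asked, and still so for the second after the job is handed in, with the robot touching nothing.
It also fails if it takes over 66 s, if anything falls off the work surface, if the arm or the gripper's body presses on something with over 40 N, if the wrist force passes 120 N, or if a joint passes its speed limit or range.

### The arm

A 6-joint arm with a two-finger parallel gripper is mounted at the origin on a cart in front of the work surface, level with it; the furniture and walls round the work are solid. World frame = base frame: x ahead of the robot, y to its left, z up, the work surface at z = 0. Lengths are in m, angles in rad, forces in N, time in s.
With the tool pointing down it reaches from about 0.275 to 0.75 m from the base axis. Payload 10.2 kg.
Tool frame: the origin (TCP) lies on the centre line of the jaws, within the pads' length; the fingertips stand 25 mm ahead of it and the grasp point (between the pads) lies 6 mm ahead of it; y points along the fingers, x is the direction in which the jaws open and shut, and the axes are right-handed (so a half turn about y gives the same grasp; the last joint's range is limited). The gripper opens to 88 mm and grips with 3 to 60 N. Pads are 18 mm wide; open, the fingers measure 123 mm over their backs; the gripper's body (75 mm by 187 mm) begins 45 mm behind the grasp point.
Start: joints at [-1.357, 0.313, 1.498, -0, 1.331, -0.223], TCP at [0.222, -0.476, 0.264] pointing down, gripper open.
Joint ranges: [-2.94, 2.94], [-0.97, 2.17], [0.19, 2.56], [-1.23, 4.37], [0.02, 3.11], [-2.88, 2.88]. Speed limits (rad/s): [2.39, 2.39, 3.01, 3.14, 3.14, 3.14].

### API

Orientations are given as a rotation vector (axis times angle).
In Python, from rig import state, imaging, ticket gives the robot as it stands.
- The arm moves only by the tool jog_arm, never from a script. Its argument "rows" is one flat list of numbers, 5 for each row, row after row: the opening, from 0 (shut) to 1 (fully open), then the shift along the tool's x, y, z normalised to -1 to 1, where 1 is 200 mm, then the turn about the tool's y normalised to -1 to 1, where 1 is 60 degrees. A call has 1 to 8 rows; each row is the pose to reach, as a shift and turn from the pose measured when the call began, along the tool's axes at that moment; what a row does not reach only later rows make up. A row lasts 1/10 s, in which the tool goes at most 50 mm and 8.59 degrees, less where a joint would pass 70% of its speed; a pose out of reach is approached as far as the arm can. A call with a number of a shift or a turn outside -1 to 1 is refused whole. A call with a gripper value outside its range is refused whole. The fingers move at their own pace and stop on an object; the grip force is fixed at half the most. Time passes only in rows, so rows that repeat a pose let the fingers close. It gives the time, the measured TCP pose, the force and the opening at its end, in the units of the state.
- state(): the state, without advancing time (a new reading comes with each control period).
- imaging.snapshot(name): name is "scene" or "top" or "wrist"; returns a dict with "color" (384x512x3 uint8, red, green, blue), "fx", "fy", "cx", "cy" (pixels), "cam_to_world" (4x4, takes a point from camera to world coordinates). Camera axes: x right, y up, looking along -z (the intrinsics and any distortion apply to the point x, -y, -z); pixel columns grow to the right and rows downward; lengths in m; the calibration is good to about 2 mm. A picture is of the moment at which its call begins. There is no depth.
- ticket.job_done(): hands the job in, once; it reports no verdict.
Trained networks look in a picture, given as the dict that the camera call returned (one of the last four; its "shot" number tells which), for a name from the list of things; names that differ only in an ending like _2 or _b are one class to them, and where a whole thing is asked for, a point or a joint stands for the part that bears it (a point fixed in the world has none). Each returns a list of dicts, best first, with "p" (0 to 1); they miss things now and then, are a little off and sometimes report something else, mostly with a low value. They report only what shows in the picture. A call takes as long as a camera call. They do not tell look-alikes from the thing itself.
- imaging.cut_out(name, picture): "region" (384x512 bool, what is visible of it) and "xy" ([column, row] in pixels, amid what is visible of it).
The state is a dict: "t": time; "q": joint angles; "dq": joint speeds; "joint_efforts": joint torques, N m; "tcp_pos": TCP position; "tool_rot": TCP orientation; "wrist_force": force on the tool from outside, world axes, zero at the start; "torque": the same for the moment, N m; "finger_gap": opening from 0.0 (shut) to 1.0 (fully open).
Only numpy, scipy, OpenCV 4.12 (cv2) and the standard library are available. Lean on these libraries where they do the work, as an engineer would, in place of code of your own. Each camera call takes 0.05 s, during which the arm holds its last target. There are 200 camera calls.

## Working session

There is one attempt and no reset: what is moved stays moved. The work goes in short steps, Python scripts to look and compute and a tool call to move; the robot and the scene stay as the last step left them, time stands still between calls to the robot, and variables do not carry over. Pictures are saved under pics/ and viewed, about 8 in all and at most 12, crops included, and the job is handed in when it is done.

Besides the shell and the picture viewer there is one more tool, called by a JSON object that holds its "api" and its "payload", one argument or row to a line. jog_arm: Moves the arm, as the interface text tells. Its arguments: {"type":"object","properties":{"rows":{"type":"array","items":{"type":"number"}}},"required":["rows"]}

```bash
mkdir -p pics; ls; python3 - <<'E'
from rig import state, imaging
import cv2, numpy as np
s=state(); print({k:np.round(v,3).tolist() for k,v in s.items()})
for n in ["top","scene"]:
    p=imaging.snapshot(n)
    cv2.imwrite(f"pics/{n}0.png",cv2.resize(p["color"][:,:,::-1],(800,600),interpolation=cv2.INTER_CUBIC))
    print(n,p["fx"],p["fy"],p["cx"],p["cy"],np.round(p["cam_to_world"],3).tolist(),[k for k in p])
    for t in ["dock","bracket_mid","block_mid","vial_a","marker_grey"]:
        print(t,[(round(d["p"],2),np.round(d["xy"]).tolist(),int(d["region"].sum())) for d in imaging.cut_out(t,p)])
E
```

```text
pics
{'t': 0.0, 'q': [-1.357, 0.313, 1.498, 0.0, 1.331, -0.223], 'dq': [-0.0, 0.0, 0.002, -0.001, -0.0, 0.0], 'joint_efforts': [0.001, -40.221, -25.227, 0.069, 0.035, -0.0], 'tcp_pos': [0.222, -0.476, 0.263], 'tool_rot': [-1.384, 0.882, -0.881], 'wrist_force': [0.217, 0.045, -0.238], 'torque': [0.015, 0.008, 0.057], 'finger_gap': 1.003}
top 474.54447004521705 474.54447004521705 257.44973689035123 194.12785545675942 [[-0.019, 0.992, -0.127, 0.402], [-1.0, -0.02, -0.004, 0.188], [-0.006, 0.127, 0.992, 1.545], [0.0, 0.0, 0.0, 1.0]] ['color', 'fx', 'fy', 'cx', 'cy', 'cam_to_world', 'shot']
dock [(0.95, [323.0, 169.0], 884)]
bracket_mid [(0.91, [128.0, 250.0], 618), (0.79, [244.0, 228.0], 514), (0.79, [193.0, 264.0], 582)]
block_mid [(0.83, [400.0, 236.0], 481), (0.24, [322.0, 168.0], 898)]
vial_a [(0.61, [256.0, 155.0], 70)]
marker_grey [(0.53, [210.0, 198.0], 108)]
scene 472.14634830406357 472.14634830406357 249.68199496948884 195.26471173812064 [[-0.801, 0.25, -0.544, -0.335], [-0.599, -0.346, 0.723, 1.388], [-0.007, 0.904, 0.427, 0.761], [0.0, 0.0, 0.0, 1.0]] ['color', 'fx', 'fy', 'cx', 'cy', 'cam_to_world', 'shot']
dock [(0.83, [256.0, 180.0], 621)]
bracket_mid [(0.76, [264.0, 218.0], 573), (0.6, [255.0, 249.0], 643)]
block_mid [(0.49, [328.0, 172.0], 87), (0.27, [216.0, 197.0], 111)]
vial_a [(0.62, [214.0, 194.0], 102), (0.52, [196.0, 198.0], 129)]
marker_grey [(0.42, [208.0, 222.0], 88)]
```

View pics/top0.png

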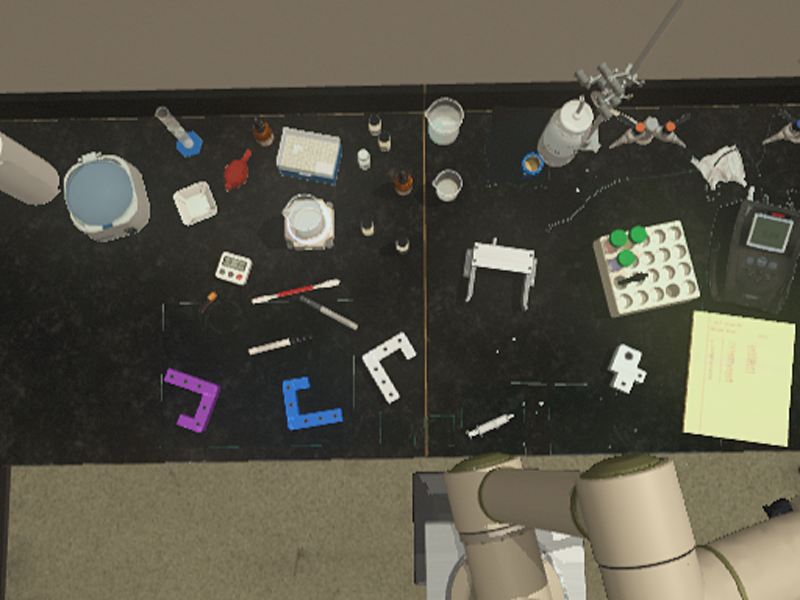

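View pics/scene0.png

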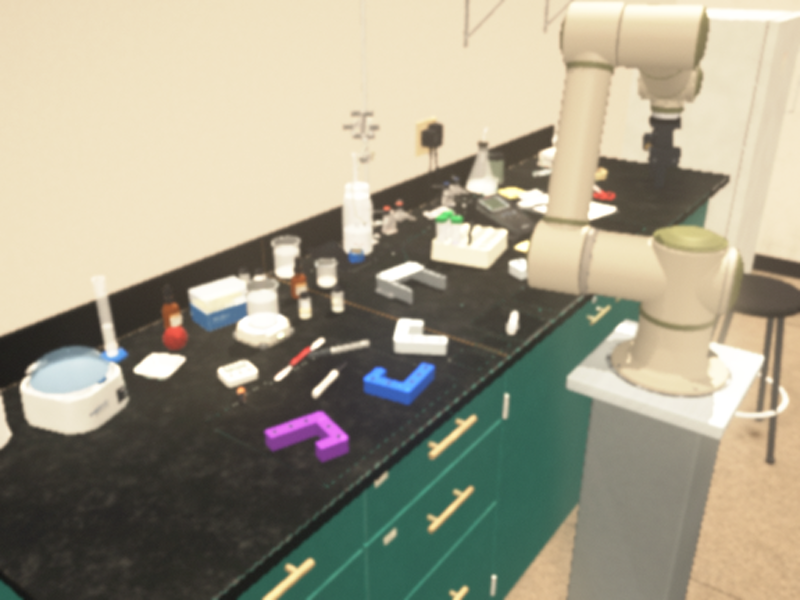

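```bash
cat > h.py <<'E'
import cv2, numpy as np
from scipy.optimize import minimize
from rig import state, imaging
from scipy.spatial.transform import Rotation as R
BR=[np.array([[-55,24],[-55,50],[49,50],[55,44],[55,-44],[49,-50],[1,-50],[1,-28],[31,-28],[31,24]])/1e3]
BL=[np.array([[-43,-18],[-43,18],[-13,18],[-13,35],[37,35],[43,29],[43,-6],[37,-12],[11,-12],[11,-35],[-13,-35],[-13,-18]])/1e3]
DK=[(np.array(a)/1e3,z0,z1) for a,z0,z1 in [
 ([[0,58],[0,62],[122,62],[122,52],[16,52]],0,.034),([[0,-58],[0,-62],[122,-62],[122,-52],[16,-52]],0,.034),
 ([[75,62],[122,62],[122,-62],[75,-62]],.034,.040)]]
M={'bracket_mid':[(BR[0],0,.028)],'block_mid':[(BL[0],0,.028)],'dock':DK}
def proj(P,c):
    T=np.linalg.inv(c["cam_to_world"]); q=np.asarray(P)@T[:3,:3].T+T[:3,3]
    return np.c_[c["cx"]+c["fx"]*q[:,0]/-q[:,2], c["cy"]+c["fy"]*q[:,1]/q[:,2]]
def ray(u,v,c,z):
    d=np.array([(u-c["cx"])/c["fx"],-(v-c["cy"])/c["fy"],-1]); T=c["cam_to_world"]
    d=T[:3,:3]@d; o=T[:3,3]; return o+d*(z-o[2])/d[2]
def place(p,xy,z):
    c,s=np.cos(p[2]),np.sin(p[2]); return np.c_[xy@np.array([[c,s],[-s,c]])+p[:2],np.full(len(xy),z)]
def render(p,model,c,S,shape):
    m=np.zeros(shape,np.uint8)
    for xy,z0,z1 in model:
        a=(proj(place(p,xy,z0),c)+.5)*S-.5; b=(proj(place(p,xy,z1),c)+.5)*S-.5
        n=len(xy)
        for g in [a,b]+[np.array([a[i],a[(i+1)%n],b[(i+1)%n],b[i]]) for i in range(n)]:
            cv2.fillPoly(m,[np.round(g*16).astype(np.int32)],1,shift=4)
    return m
def fit(name,mask,c,p0,S):
    """mask at S x resolution"""
    def cost(d):
        r=render(p0+d*np.array([.001,.001,.02]),M[name],c,S,mask.shape)
        return 1-(r&mask).sum()/max(1,(r|mask).sum())
    best=None
    for st in (8,3,1.):
        x0=np.zeros(3) if best is None else best.x
        best=minimize(cost,x0,method='Nelder-Mead',options=dict(initial_simplex=x0+np.vstack([np.zeros(3),np.eye(3)*st]),xatol=.02,fatol=1e-5))
    return p0+best.x*np.array([.001,.001,.02]),1-best.fun
def overlay(img,items,c,S,fn,crop=None):
    o=cv2.resize(img[:,:,::-1],None,fx=S,fy=S,interpolation=cv2.INTER_CUBIC)
    for name,p in items:
        for xy,z0,z1 in M[name]:
            for z,col in((z0,(255,0,255)),(z1,(0,255,0))):
                g=(proj(place(p,xy,z),c)+.5)*S-.5
                cv2.polylines(o,[np.round(g*16).astype(np.int32)],True,col,1,cv2.LINE_AA,4)
    if crop: x0,y0,x1,y1=crop; o=o[y0*S:y1*S,x0*S:x1*S]
    cv2.imwrite(fn,o)
def bright(img,S,roi,thr,dil=2):
    g=cv2.resize(img,None,fx=S,fy=S,interpolation=cv2.INTER_CUBIC).min(axis=2)
    k=cv2.dilate(cv2.resize(roi.astype(np.uint8),None,fx=S,fy=S,interpolation=cv2.INTER_NEAREST),np.ones((2*dil*S+1,)*2))
    return ((g>thr)&(k>0)).astype(np.uint8)
E
python3 - <<'E'
from h import *
p=imaging.snapshot("top"); S=4; it=[]
for t,xy0,a in [("bracket_mid",(248,235),-.5+1.0),("block_mid",(401,236),0),("dock",(320,192),0)]:
    D=imaging.cut_out(t,p); d=min(D,key=lambda d:np.hypot(*(np.array(d["xy"])-xy0)))
    m=bright(p["color"],S,d["region"],75)
    c=ray(*xy0,p,.014)
    best=max((fit(t,m,p,np.array([c[0],c[1],b]),S) for b in np.arange(-3,3.2,.7)),key=lambda r:r[1])
    print(t,np.round(best[0],4),"deg",np.degrees(best[0][2]).round(1),"iou",round(best[1],3)); it.append((t,best[0]))
overlay(p["color"],it,p,4,"pics/ov.png",(225,140,425,280))
E
```

```text
bracket_mid [0.4665 0.2114 0.5275] deg 30.2 iou 0.919
block_mid [ 0.4522 -0.2646 -0.4475] deg -25.6 iou 0.94
dock [ 0.5895  0.0007 -0.1597] deg -9.1 iou 0.81
```

View pics/ov.png

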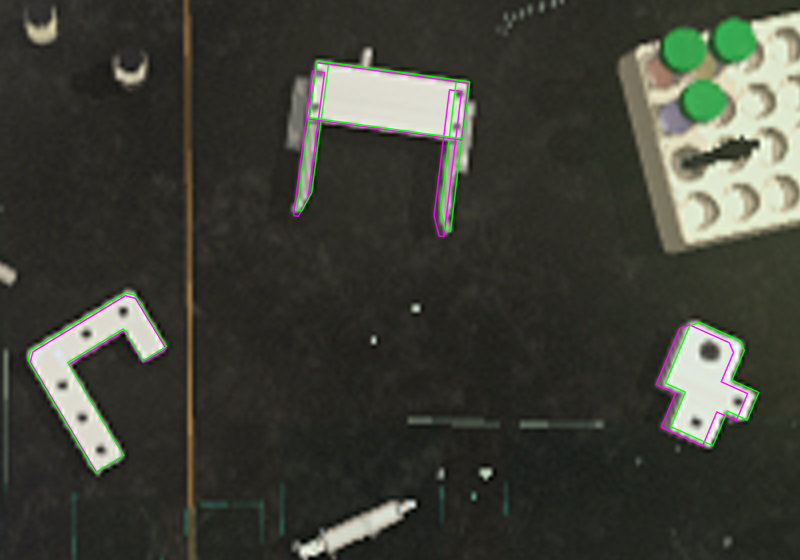

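```bash
cat >> h.py <<'E'
def tool(s=None):
    s=s or state(); Rm=R.from_rotvec(s["tool_rot"]).as_matrix(); return np.array(s["tcp_pos"]),Rm
def go(x,y,z,psi,cur=None):
    """shift/turn (normalised) to TCP x,y,z with tool z axis at world yaw psi(deg), tool down; cur=(pos,R)"""
    p,Rm=cur or tool()
    zax=Rm[:,2]; cps=np.degrees(np.arctan2(zax[1],zax[0])); d=(psi-cps+180)%360-180
    sh=Rm.T@(np.array([x,y,z])-p)
    print("shift",np.round(sh/.2,4),"turn",round(-d/60,4),"from psi",round(cps,2),"tilt y",np.round(Rm[:,1],3))
    f=np.radians(psi); za=np.array([np.cos(f),np.sin(f),0]); ya=np.array([0,0,-1.])
    return np.array([x,y,z]),np.c_[np.cross(ya,za),ya,za]
E
python3 - <<'E'
from h import *
c=go(.30,-.30,.26,30.2); c=go(.37,-.05,.24,30.2,c); c=go(.408,.15,.20,30.2,c);c=go(.408,.22,.12,30.2,c)
print(); go(.30,-.30,.26,30.2-180)
E
```

```text
shift [-0.6313  0.0186  0.7247] turn -0.0862 from psi 25.03 tilt y [ 0. -0. -1.]
shift [-0.9043  0.1     0.9313] turn -0.0 from psi 30.2 tilt y [ 0.  0. -1.]
shift [-0.7687  0.2     0.6672] turn -0.0 from psi 30.2 tilt y [ 0.  0. -1.]
shift [-0.3025  0.4     0.1761] turn -0.0 from psi 30.2 tilt y [ 0.  0. -1.]

shift [-0.6313  0.0186  0.7247] turn 2.9138 from psi 25.03 tilt y [ 0. -0. -1.]
```

{"api": "jog_arm", "payload": {
  "rows": [1, -0.63, 0.02, 0.72, -0.086, 1, -0.63, 0.02, 0.72, -0.086, 1, -0.63, 0.02, 0.72, -0.086, 1, -0.63, 0.02, 0.72, -0.086, 1, -0.63, 0.02, 0.72, -0.086, 1, -0.63, 0.02, 0.72, -0.086]
}}

```text
t: 1.4
tcp_pos: [0.2995, -0.3005, 0.2601]
tool_rot: [-1.415, 0.811, -0.813]
wrist_force: [-0.8, 0.6, -0.7]
finger_gap: 1.001
```

{"api": "jog_arm", "payload": {
  "rows": [1, -0.9, 0.1, 0.93, 0, 1, -0.9, 0.1, 0.93, 0, 1, -0.9, 0.1, 0.93, 0, 1, -0.9, 0.1, 0.93, 0, 1, -0.9, 0.1, 0.93, 0, 1, -0.9, 0.1, 0.93, 0, 1, -0.9, 0.1, 0.93, 0]
}}

```text
t: 2.1
tcp_pos: [0.3699, -0.0512, 0.2398]
tool_rot: [-1.415, 0.81, -0.811]
wrist_force: [0.5, -0.4, -0.4]
finger_gap: 0.998
```

{"api": "jog_arm", "payload": {
  "rows": [1, -0.77, 0.2, 0.67, 0, 1, -0.77, 0.2, 0.67, 0, 1, -0.77, 0.2, 0.67, 0, 1, -0.77, 0.2, 0.67, 0, 1, -0.77, 0.2, 0.67, 0, 1, -0.77, 0.2, 0.67, 0]
}}

```text
t: 2.7
tcp_pos: [0.4084, 0.1485, 0.1992]
tool_rot: [-1.416, 0.81, -0.811]
wrist_force: [-0.1, -0.4, -0.1]
finger_gap: 1.0
```

```bash
python3 - <<'E'
from h import *
s=state(); print(s["t"],np.round(s["q"],3),np.round(s["tcp_pos"],4))
p=imaging.snapshot("wrist"); T=p["cam_to_world"]; print(np.round(T,3),p["fx"],p["cx"],p["cy"])
overlay(p["color"],[("bracket_mid",np.array([.4665,.2114,.5275])),("dock",np.array([.5895,.0007,-.1597]))],p,1,"pics/w1.png")
go(.408,.22,.12,30.2)
E
```

```text
2.7 [ 0.079  0.183  1.846 -0.002  1.113  1.12 ] [0.4084 0.1485 0.1992]
[[ 0.506  0.818  0.274  0.481]
 [-0.862  0.48   0.163  0.191]
 [ 0.002 -0.318  0.948  0.321]
 [ 0.     0.     0.     1.   ]] 269.06030735929113 254.3721751615342 193.08496031404061
shift [-0.3133  0.3969  0.1814] turn 0.0019 from psi 30.31 tilt y [-0.    -0.002 -1.   ]
```

View pics/w1.png

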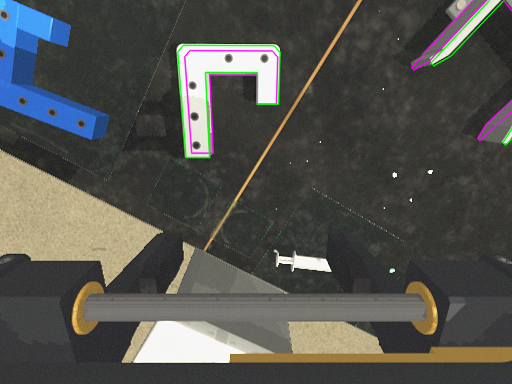

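```bash
python3 - <<'E'
from h import *
p=imaging.snapshot("wrist")
print("blue tip",np.round(ray(107,120,p,.028),3),np.round(ray(98,138,p,.0),3))
d=max(imaging.cut_out("bracket_mid",p),key=lambda d:p["color"][d["region"]].min(axis=1).mean())
m=bright(p["color"],3,d["region"],110)
r=fit("bracket_mid",m,p,np.array([.4665,.2114,.5275]),3); print(np.round(r[0],4),r[1])
x,y,a=r[0]; g=place(r[0],np.array([[-.046,.037]]),0)[0]; print(g,np.degrees(a))
c=go(g[0],g[1],.10,np.degrees(a)); go(g[0],g[1],.029,np.degrees(a),c)
E
```

```text
blue tip [0.388 0.315 0.028] [0.354 0.329 0.   ]
[0.467  0.2125 0.5236] 0.949024208168924
[0.40870975 0.22154466 0.        ] 29.999243109562133
shift [-0.3198  0.4986  0.1891] turn 0.0036 from psi 30.22 tilt y [ 0.001 -0.001 -1.   ]
shift [0.    0.355 0.   ] turn -0.0 from psi 30.0 tilt y [ 0.  0. -1.]
```

{"api": "jog_arm", "payload": {
  "rows": [1, -0.32, 0.4986, 0.189, 0.004, 1, -0.32, 0.4986, 0.189, 0.004, 1, -0.32, 0.4986, 0.189, 0.004, 1, -0.32, 0.4986, 0.189, 0.004]
}}

```text
t: 3.25
tcp_pos: [0.4081, 0.2208, 0.0983]
tool_rot: [-1.416, 0.818, -0.815]
wrist_force: [0.5, 0.0, -0.4]
finger_gap: 1.002
```

{"api": "jog_arm", "payload": {
  "rows": [1, 0, 0.355, 0, 0, 1, 0, 0.355, 0, 0, 1, 0, 0.355, 0, 0, 0, 0, 0.355, 0, 0, 0, 0, 0.355, 0, 0, 0, 0, 0.355, 0, 0, 0, 0, 0.355, 0, 0, 0, 0, 0.355, 0, 0]
}}

```text
t: 4.05
tcp_pos: [0.408, 0.2206, 0.0277]
tool_rot: [-1.416, 0.818, -0.815]
wrist_force: [0.3, -0.2, 0.5]
finger_gap: 0.571
```

{"api": "jog_arm", "payload": {
  "rows": [0, 0, 0, 0, 0, 0, 0, 0, 0, 0, 0, 0, 0, 0, 0]
}}

```text
t: 4.35
tcp_pos: [0.4079, 0.2206, 0.0276]
tool_rot: [-1.416, 0.818, -0.815]
wrist_force: [-1.6, 0.5, 1.4]
finger_gap: 0.297
```

```bash
python3 - <<'E'
from h import *
s=state(); print(s["t"],np.round(s["tcp_pos"],4),s["finger_gap"],np.round(s["wrist_force"],1))
D=np.array([.5895,.0007,-.1597])
def dk(x,y): return place(D,np.array([[x,y]]),0)[0][:2]
z=s["tcp_pos"][2]
a=dk(-.135,.037); print(a,dk(-.116,.037))
c=go(.428,.13,z,12); c=go(a[0],a[1],z,np.degrees(D[2]),c)
E
```

```text
4.35 [0.4079 0.2206 0.0276] 0.29693248190904553 [-1.6  0.5  1.4]
[0.46210169 0.05869715] [0.48085991 0.05567573]
shift [ 0.4427  0.0008 -0.1391] turn 0.2993 from psi 29.96 tilt y [-0.003 -0.002 -1.   ]
shift [0.3842 0.     0.0927] turn 0.3525 from psi 12.0 tilt y [ 0.  0. -1.]
```

{"api": "jog_arm", "payload": {
  "rows": [0, 0.055, 0, -0.017, 0.037, 0, 0.11, 0, -0.034, 0.075, 0, 0.165, 0, -0.052, 0.112, 0, 0.22, 0, -0.07, 0.15, 0, 0.276, 0, -0.087, 0.187, 0, 0.33, 0, -0.104, 0.224, 0, 0.386, 0, -0.121, 0.262, 0, 0.443, 0, -0.139, 0.3]
}}

```text
t: 5.15
tcp_pos: [0.4282, 0.1289, 0.0277]
tool_rot: [-1.303, 1.058, -1.056]
wrist_force: [-0.1, 1.2, -2.2]
finger_gap: 0.292
```

{"api": "jog_arm", "payload": {
  "rows": [0, 0.05, 0, 0.012, 0.05, 0, 0.11, 0, 0.026, 0.1, 0, 0.165, 0, 0.04, 0.15, 0, 0.22, 0, 0.053, 0.2, 0, 0.276, 0, 0.067, 0.253, 0, 0.33, 0, 0.08, 0.303, 0, 0.384, 0, 0.093, 0.352, 0, 0.384, 0, 0.093, 0.352]
}}

```text
t: 5.95
tcp_pos: [0.4628, 0.0562, 0.0278]
tool_rot: [-1.129, 1.332, -1.332]
wrist_force: [1.2, -0.8, -3.5]
finger_gap: 0.296
```

```bash
cat > meas.py <<'E'
from h import *
D0=np.array([.5895,.0007,-.1597])
def meas(cam,name,p0,thr,S=4,dil=2,pic=None):
    d=imaging.cut_out(name,pic)
    d=[k for k in d if np.hypot(*(k["xy"]-proj([[p0[0],p0[1],.014]],pic)[0]))<60]
    d=max(d,key=lambda k:(k["region"]&(render(p0,M[name],pic,1,k["region"].shape)>0)).sum())
    return fit(name,bright(pic["color"],S,d["region"],thr,dil),pic,p0,S)
def rel(D,b):
    c,s=np.cos(D[2]),np.sin(D[2]); v=b[:2]-D[:2]
    return np.round([1e3*(c*v[0]+s*v[1]),1e3*(-s*v[0]+c*v[1]),np.degrees(b[2]-D[2])],2)
E
python3 - <<'E'
from meas import *
s=state(); P,Rm=tool(s); psi=np.arctan2(Rm[1,2],Rm[0,2]); print(s["t"],np.round(P,4),np.degrees(psi),s["finger_gap"],np.round(s["wrist_force"],1))
b0=np.r_[place(np.array([P[0],P[1],psi]),np.array([[.046,-.037]]),0)[0][:2],psi]; print("bracket by tcp",b0,"in dock",rel(D0,b0))
for cam in ["top","wrist"]:
    p=imaging.snapshot(cam)
    it=[]
    try: b=meas(cam,"bracket_mid",b0,90,4 if cam=="top" else 3,2,p); print(cam,"bracket",np.round(b[0],4),b[1],rel(D0,b[0])); it.append(("bracket_mid",b[0]))
    except Exception as e: print(cam,e)
    try: d=meas(cam,"dock",D0,75,4 if cam=="top" else 3,2,p); print(cam,"dock",np.round(d[0],4),d[1]); it.append(("dock",d[0]))
    except Exception as e: print(cam,e)
    if cam=="wrist": overlay(p["color"],[("dock",D0)]+it[:1],p,1,"pics/w2.png")
E
```

```text
5.95 [0.4628 0.0562 0.0278] -9.580292481504667 0.29576281619018524 [ 1.2 -0.8 -3.5]
bracket by tcp [ 0.50198932  0.01201917 -0.16720765] in dock [-88.2   -2.74  -0.43]
top bracket [ 0.5042  0.0105 -0.1727] 0.5711730668069437 [-85.72  -3.92  -0.74]
top dock [ 0.5895  0.0006 -0.1601] 0.8117820917579096
wrist max() iterable argument is empty
wrist max() iterable argument is empty
```

View pics/w2.png

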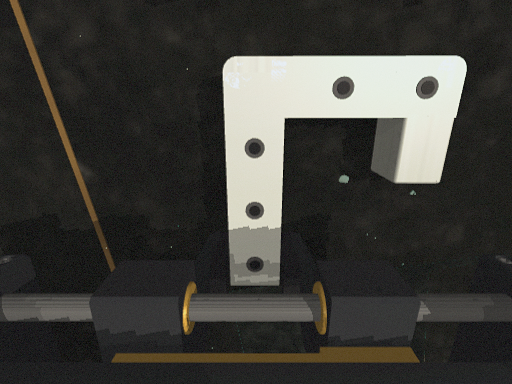

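```bash
cat >> meas.py <<'E'
def meas_held(p,b0,xmin=.012,thr=90,S=4):
    """offset fit of the held bracket's front in the top view (angle fixed), gripper hidden part left out"""
    h=p["color"].shape; roi=render(b0,M["bracket_mid"],p,1,h[:2])>0
    m=bright(p["color"],S,roi,thr,4)
    v=np.zeros_like(m); q=place(b0,np.array([[xmin,-.075],[xmin,.075],[.085,.075],[.085,-.075]]),.028)
    cv2.fillPoly(v,[np.round((proj(q,p)+.5)*S-.5).astype(np.int32)],1); m&=v
    def cost(d):
        r=render(b0+np.r_[d*1e-3,0],M["bracket_mid"],p,S,m.shape)&v
        return 1-(r&m).sum()/max(1,(r|m).sum())
    g=min(((cost(np.array([a,b])),a,b) for a in np.arange(-6,7,1.) for b in np.arange(-6,7,1.)))
    r=minimize(cost,np.array(g[1:]),method='Nelder-Mead',options=dict(initial_simplex=np.array(g[1:])+np.array([[0,0],[1.,0],[0,1.]])))
    return b0+np.r_[r.x*1e-3,0],1-r.fun
E
python3 - <<'E'
from meas import *
P,Rm=tool(); psi=np.arctan2(Rm[1,2],Rm[0,2])
b0=np.r_[place(np.array([P[0],P[1],psi]),np.array([[.046,-.037]]),0)[0][:2],psi]
p=imaging.snapshot("top")
for xm in (.012,.02):
  for th in(75,110): b=meas_held(p,b0,xm,th); print(np.round(b[0],4),round(b[1],3),rel(D0,b[0]),"by tcp",rel(D0,b0), "diff mm",np.round((b[0]-b0)*1e3,2)[:2])
for th in(65,90):
    d=meas("top","dock",D0,th,4,2,p); print("dock",np.round(d[0],4),np.degrees(d[0][2]),d[1])
overlay(p["color"],[("dock",d[0]),("bracket_mid",b[0])],p,8,"pics/t2.png",(290,150,360,225))
E
```

```text
[ 0.5036  0.0124 -0.1628] 0.828 [-86.68  -2.12  -0.18] by tcp [-89.17  -1.08  -0.18] diff mm [ 2.3  -1.41]
[ 0.5029  0.0123 -0.1628] 0.843 [-87.39  -2.29  -0.18] by tcp [-89.17  -1.08  -0.18] diff mm [ 1.57 -1.48]
[ 0.503   0.0117 -0.1628] 0.934 [-87.12  -2.87  -0.18] by tcp [-89.17  -1.08  -0.18] diff mm [ 1.74 -2.09]
[ 0.5027  0.0122 -0.1628] 0.94 [-87.52  -2.42  -0.18] by tcp [-89.17  -1.08  -0.18] diff mm [ 1.43 -1.58]
dock [ 0.5895  0.0006 -0.16  ] -9.169291025779268 0.8090110325692013
dock [ 0.5894  0.0007 -0.1619] -9.276010734388263 0.8112631067286994
```

View pics/t2.png

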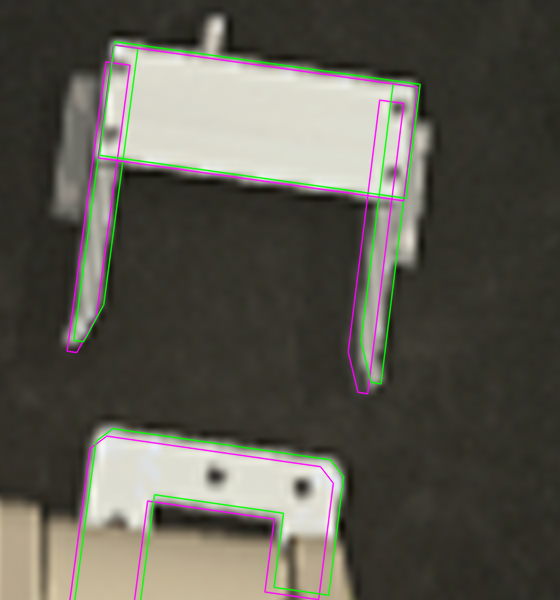

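```bash
cat >> meas.py <<'E'
D=np.array([.5895,.0019,-.1605])
def dgo(mx,my=0.,ang=0.,z=None,cur=None,off=(-.046,.037),nm=""):
    a=D[2]+np.radians(ang); m=place(D,np.array([[mx/1e3,my/1e3]]),0)[0][:2]
    t=place(np.r_[m,a],np.array([off]),0)[0]
    z=tool()[0][2] if z is None else z
    return go(t[0],t[1],z,np.degrees(a),cur)
E
python3 - <<'E'
from meas import *
c=dgo(-70,z=.0278); c=dgo(-35,z=.0278,cur=c); c=dgo(0,z=.0278,cur=c); dgo(33,z=.0278,cur=c)
E
```

```text
shift [-0.0116 -0.0004  0.0944] turn -0.0023 from psi -9.33 tilt y [-0.003 -0.002 -1.   ]
shift [0.    0.    0.175] turn -0.0 from psi -9.2 tilt y [ 0.  0. -1.]
shift [-0.     0.     0.175] turn -0.0 from psi -9.2 tilt y [ 0.  0. -1.]
shift [0.    0.    0.165] turn -0.0 from psi -9.2 tilt y [ 0.  0. -1.]
```

{"api": "jog_arm", "payload": {
  "rows": [0, -0.006, 0, 0.05, -0.002, 0, -0.012, 0, 0.095, -0.002, 0, -0.012, 0, 0.095, -0.002, 0, -0.012, 0, 0.095, -0.002]
}}

```text
t: 6.8
tcp_pos: [0.4814, 0.057, 0.0277]
tool_rot: [-1.133, 1.327, -1.328]
wrist_force: [1.6, -0.0, -2.6]
finger_gap: 0.295
```

```bash
python3 - <<'E'
from meas import *
P,Rm=tool(); psi=np.arctan2(Rm[1,2],Rm[0,2]); 
b0=np.r_[place(np.array([P[0],P[1],psi]),np.array([[.046,-.037]]),0)[0][:2],psi]
p=imaging.snapshot("top")
print("by tcp",rel(D,b0))
for xm in (.012,.02):
  for th in (90,120): b=meas_held(p,b0,xm,th); print(round(b[1],3),"by cam",rel(D0,b[0]))
dgo(-35,z=.0278)
E
```

```text
by tcp [-6.949e+01  1.600e-01 -1.000e-02]
0.806 by cam [-6.751e+01  1.900e-01 -6.000e-02]
0.789 by cam [-6.736e+01  8.000e-01 -6.000e-02]
0.917 by cam [-6.764e+01  1.900e-01 -6.000e-02]
0.902 by cam [-6.741e+01  8.700e-01 -6.000e-02]
shift [ 0.0007 -0.0009  0.1734] turn -0.0002 from psi -9.21 tilt y [-0.003 -0.002 -1.   ]
```

{"api": "jog_arm", "payload": {
  "rows": [0, 0, 0, 0.045, 0, 0, 0, 0, 0.09, 0, 0, 0, 0, 0.135, 0, 0, 0, 0, 0.175, 0, 0, 0, 0, 0.175, 0]
}}

```text
t: 7.35
tcp_pos: [0.5171, 0.0511, 0.0277]
tool_rot: [-1.131, 1.326, -1.329]
wrist_force: [1.8, -0.4, -0.0]
finger_gap: 0.291
```

{"api": "jog_arm", "payload": {
  "rows": [0, 0, 0, 0.045, 0, 0, 0, 0, 0.09, 0, 0, 0, 0, 0.135, 0, 0, 0, 0, 0.175, 0, 0, 0, 0, 0.175, 0]
}}

```text
t: 7.85
tcp_pos: [0.5532, 0.0452, 0.0277]
tool_rot: [-1.129, 1.324, -1.33]
wrist_force: [2.0, -0.4, -0.7]
finger_gap: 0.291
```

```bash
python3 - <<'E'
from meas import *
s=state();P,Rm=tool(s); psi=np.arctan2(Rm[1,2],Rm[0,2]); 
b0=np.r_[place(np.array([P[0],P[1],psi]),np.array([[.046,-.037]]),0)[0][:2],psi]
print("by tcp",rel(D,b0)); a=D[2]; f=s["wrist_force"]; print("dock force",np.round([np.cos(a)*f[0]+np.sin(a)*f[1],-np.sin(a)*f[0]+np.cos(a)*f[1],f[2]],1),s["torque"],s["finger_gap"])
dgo(32,z=.0278)
E
```

```text
by tcp [ 3.18 -0.11 -0.04]
dock force [ 2.  -0.1 -0.7] [ 0.13542445 -0.24071886 -0.00516369] 0.29101551142250026
shift [-0.0005 -0.0003  0.144 ] turn -0.0006 from psi -9.23 tilt y [ 0.002 -0.003 -1.   ]
```

{"api": "jog_arm", "payload": {
  "rows": [0, 0, 0, 0.04, 0, 0, 0, 0, 0.08, 0, 0, 0, 0, 0.12, 0, 0, 0, 0, 0.144, 0, 0, 0, 0, 0.144, 0]
}}

```text
t: 8.35
tcp_pos: [0.5825, 0.0403, 0.0276]
tool_rot: [-1.128, 1.323, -1.331]
wrist_force: [1.9, -0.0, -2.5]
finger_gap: 0.296
```

```bash
python3 - <<'E'
from meas import *
s=state();P,Rm=tool(s); psi=np.arctan2(Rm[1,2],Rm[0,2]); 
b0=np.r_[place(np.array([P[0],P[1],psi]),np.array([[.046,-.037]]),0)[0][:2],psi]
print("by tcp",rel(D,b0)); a=D[2]; f=s["wrist_force"]; print("dock force",np.round([np.cos(a)*f[0]+np.sin(a)*f[1],-np.sin(a)*f[0]+np.cos(a)*f[1],f[2]],1),s["torque"],s["finger_gap"])
p=imaging.snapshot("wrist"); b0[:2]+=.002*np.array([np.cos(psi),np.sin(psi)])
overlay(p["color"],[("dock",D),("bracket_mid",b0)],p,1,"pics/w3.png")
E
```

```text
by tcp [32.94 -0.21 -0.05]
dock force [ 1.9  0.3 -2.5] [ 0.16615112 -0.06415947 -0.05131606] 0.2955823590227954
```

View pics/w3.png

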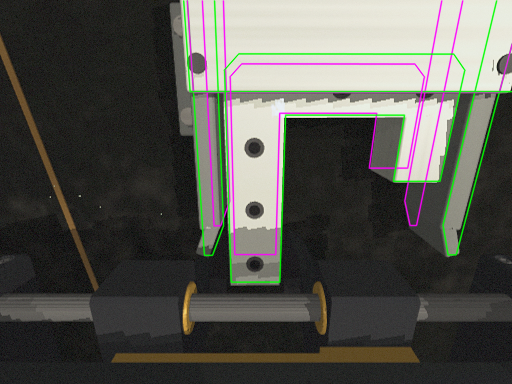

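```bash
python3 - <<'E'
from meas import *
c=dgo(32-33,-4,z=.0278); dgo(32-8,-4,z=.0278,cur=c)
E
```

```text
shift [ 0.0192 -0.0014 -0.1689] turn -0.0008 from psi -9.25 tilt y [ 0.004 -0.003 -1.   ]
shift [-0.     0.     0.125] turn -0.0 from psi -9.2 tilt y [ 0.  0. -1.]
```

{"api": "jog_arm", "payload": {
  "rows": [0.6, 0, 0, 0, 0, 0.6, 0, 0, 0, 0, 0.6, 0, 0, 0, 0, 0.6, 0, 0, -0.03, 0, 0.6, 0, 0, -0.08, 0, 0.6, 0, 0, -0.14, 0, 0.6, 0.02, 0, -0.17, 0, 0.6, 0.02, 0, -0.17, 0]
}}

```text
t: 9.2
tcp_pos: [0.5475, 0.0416, 0.0276]
tool_rot: [-1.128, 1.323, -1.331]
wrist_force: [0.6, 0.1, -0.6]
finger_gap: 0.597
```

{"api": "jog_arm", "payload": {
  "rows": [0, 0, 0, 0, 0, 0, 0, 0, 0, 0, 0, 0, 0, 0, 0, 0, 0, 0, 0, 0, 0, 0, 0, 0, 0, 0, 0, 0, 0, 0]
}}

```text
t: 9.8
tcp_pos: [0.5475, 0.0416, 0.0276]
tool_rot: [-1.128, 1.323, -1.331]
wrist_force: [0.0, 1.3, 0.3]
finger_gap: 0.086
```

```bash
python3 - <<'E'
from meas import *
s=state(); print(s["finger_gap"],np.round(s["wrist_force"],1))
P,Rm=tool(s); print("tcp in dock",rel(D,np.r_[P[:2],np.arctan2(Rm[1,2],Rm[0,2])]),P[2])
dgo(0,33,z=.0278,off=(-.030,0)); dgo(0,33,z=.0278,off=(-.010,0))
E
```

```text
0.08561186471729952 [0.  1.3 0.3]
tcp in dock [-47.77  32.5   -0.06] 0.02760350097056219
shift [-0.0026 -0.0006  0.0889] turn -0.001 from psi -9.25 tilt y [ 0.004 -0.003 -1.   ]
shift [-0.0027 -0.0002  0.1889] turn -0.001 from psi -9.25 tilt y [ 0.004 -0.003 -1.   ]
```

{"api": "jog_arm", "payload": {
  "rows": [0, 0, 0, 0.03, 0, 0, 0, 0, 0.06, 0, 0, 0, 0, 0.089, 0, 0, 0, 0, 0.11, 0, 0, 0, 0, 0.13, 0, 0, 0, 0, 0.15, 0, 0, 0, 0, 0.165, 0, 0, 0, 0, 0.165, 0]
}}

```text
t: 10.6
tcp_pos: [0.58, 0.0366, 0.0276]
tool_rot: [-1.129, 1.324, -1.33]
wrist_force: [-3.4, 2.4, 2.1]
finger_gap: 0.006
```

```bash
cat >> meas.py <<'E'
def stat():
    s=state();P,Rm=tool(s); f=s["wrist_force"]; a=D[2]
    print("t",s["t"],"tcp in dock",rel(D,np.r_[P[:2],np.arctan2(Rm[1,2],Rm[0,2])]),"z",round(P[2],4),"gap",round(s["finger_gap"],3),"F dock",np.round([np.cos(a)*f[0]+np.sin(a)*f[1],-np.sin(a)*f[0]+np.cos(a)*f[1],f[2]],1))
E
python3 - <<'E'
from meas import *
stat()
p=imaging.snapshot("wrist")
overlay(p["color"],[("dock",D),("bracket_mid",np.r_[place(D,np.array([[.055,0]]),0)[0][:2],D[2]])],p,1,"pics/w4.png")
E
```

```text
t 10.6 tcp in dock [-14.88  32.7   -0.05] z 0.0276 gap 0.006 F dock [-3.8  1.8  2.1]
```

View pics/w4.png

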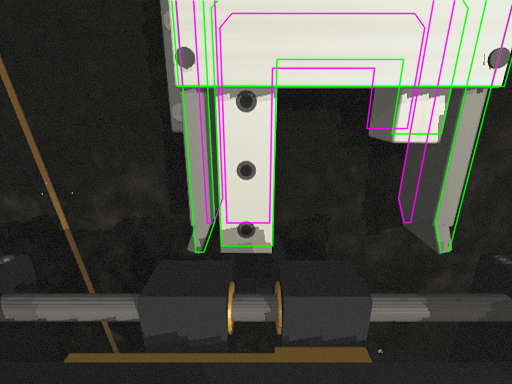

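{"api": "jog_arm", "payload": {
  "rows": [0, 0, 0, 0.008, 0, 0, 0, 0, 0.015, 0, 0, 0, 0, 0.02, 0, 0, 0, 0, 0.02, 0]
}}

```text
t: 11.05
tcp_pos: [0.583, 0.0363, 0.0274]
tool_rot: [-1.131, 1.326, -1.329]
wrist_force: [-8.8, 3.1, 6.9]
finger_gap: 0.0
```

{"api": "jog_arm", "payload": {
  "rows": [0, 0, 0, 0.005, 0, 0, 0, 0, 0.005, 0]
}}

```text
t: 11.25
tcp_pos: [0.5831, 0.0363, 0.0274]
tool_rot: [-1.133, 1.329, -1.327]
wrist_force: [-9.5, 0.9, 6.6]
finger_gap: 0.001
```

```bash
python3 -c "
from meas import *
stat()"
```

```text
t 11.25 tcp in dock [-1.186e+01  3.294e+01 -3.000e-02] z 0.0274 gap 0.001 F dock [-9.5 -0.6  6.6]
```

{"api": "jog_arm", "payload": {
  "rows": [0, 0, 0, 0.01, 0, 0, 0, 0, 0.02, 0, 0, 0, 0, 0.02, 0]
}}

```text
t: 11.55
tcp_pos: [0.5834, 0.0363, 0.0274]
tool_rot: [-1.142, 1.336, -1.321]
wrist_force: [-26.1, 2.0, 20.5]
finger_gap: 0.003
```

```bash
python3 - <<'E'
from meas import *
stat()
p=imaging.snapshot("wrist")
H=np.r_[place(D,np.array([[.055,0]]),0)[0][:2],D[2]]
overlay(p["color"],[("dock",D),("bracket_mid",H)],p,3,"pics/w5.png",(150,70,410,265))
E
```

```text
t 11.55 tcp in dock [-11.55  33.01   0.04] z 0.0274 gap 0.003 F dock [-26.1  -2.2  20.5]
```

View pics/w5.png

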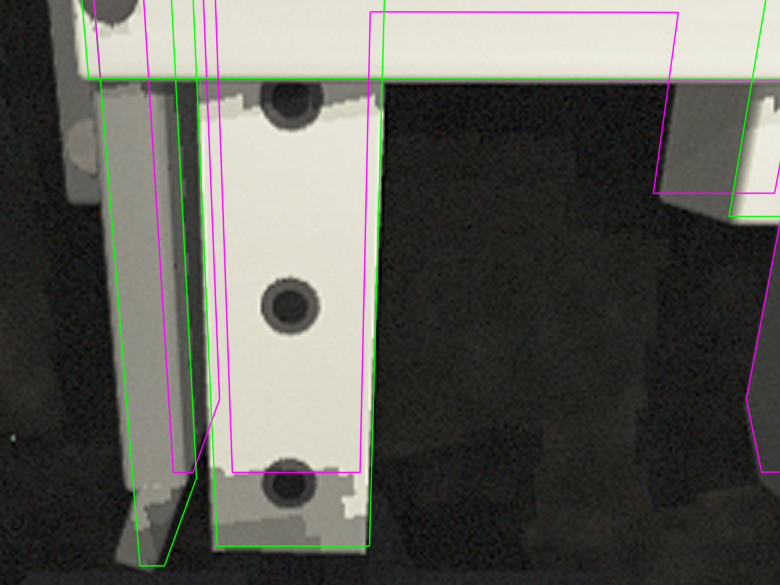

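```bash
python3 - <<'E'
from meas import *
B=np.array([.4522,-.2633,-.4475]); t=place(B,np.array([[-.038,0]]),0)[0]; a=np.degrees(B[2]); print(t)
c=dgo(0,33,z=.0278,off=(-.045,0)); c=go(c[0][0],c[0][1],.12,-9.2,c); c=go(.46,-.10,.13,a,c); c=go(t[0],t[1],.11,a,c)
E
```

```text
[ 0.4179418 -0.2468569  0.       ]
shift [-0.0003  0.0004 -0.1673] turn 0.0006 from psi -9.16 tilt y [-0.015 -0.001 -1.   ]
shift [ 0.    -0.461  0.   ] turn 0.0001 from psi -9.2 tilt y [ 0.  0. -1.]
shift [ 0.7715 -0.05   -0.3327] turn 0.274 from psi -9.2 tilt y [ 0.  0. -1.]
shift [0.753  0.1    0.1282] turn -0.0 from psi -25.64 tilt y [ 0.  0. -1.]
```

{"api": "jog_arm", "payload": {
  "rows": [0, 0, 0, -0.08, 0, 0, 0, 0, -0.167, 0, 0, 0, 0, -0.167, 0, 0.5, 0, -0.23, -0.167, 0, 0.8, 0, -0.46, -0.167, 0, 1, 0, -0.46, -0.167, 0]
}}

```text
t: 12.2
tcp_pos: [0.5556, 0.0411, 0.1258]
tool_rot: [-1.134, 1.327, -1.327]
wrist_force: [0.1, -0.0, -0.6]
finger_gap: 0.255
```

{"api": "jog_arm", "payload": {
  "rows": [1, 0.77, -0.05, -0.333, 0.274, 1, 0.77, -0.05, -0.333, 0.274, 1, 0.77, -0.05, -0.333, 0.274, 1, 0.77, -0.05, -0.333, 0.274, 1, 0.77, -0.05, -0.333, 0.274, 1, 0.77, -0.05, -0.333, 0.274]
}}

```text
t: 12.8
tcp_pos: [0.4661, -0.1004, 0.1364]
tool_rot: [-0.967, 1.53, -1.533]
wrist_force: [-0.4, -0.4, -0.8]
finger_gap: 0.795
```

{"api": "jog_arm", "payload": {
  "rows": [1, 0.753, 0.1, 0.128, 0, 1, 0.753, 0.1, 0.128, 0, 1, 0.753, 0.1, 0.128, 0, 1, 0.753, 0.1, 0.128, 0, 1, 0.753, 0.1, 0.128, 0, 1, 0.753, 0.1, 0.128, 0]
}}

```text
t: 13.4
tcp_pos: [0.4248, -0.2459, 0.1168]
tool_rot: [-0.968, 1.529, -1.531]
wrist_force: [0.7, 0.1, -0.3]
finger_gap: 1.0
```

```bash
python3 - <<'E'
from meas import *
B0=np.array([.4522,-.2633,-.4475])
p=imaging.snapshot("top")
b=meas_b=meas("top","bracket_mid",np.r_[place(D0,np.array([[.055,0]]),0)[0][:2],D0[2]],90,4,2,p); print("bracket top",rel(D0,b[0]),b[1])
p=imaging.snapshot("wrist")
roi=render(B0,M["block_mid"],p,1,p["color"].shape[:2])>0
m=bright(p["color"],3,roi,100,12)
r=fit("block_mid",m,p,B0,3); print("block",np.round(r[0],4),r[1]); B=r[0]
overlay(p["color"],[("block_mid",B)],p,1,"pics/w6.png")
t=place(B,np.array([[-.038,0]]),0)[0]; go(t[0],t[1],.029,np.degrees(B[2]))
E
```

```text
bracket top [46.34 -0.41  0.49] 0.47028928850664586
block [ 0.4515 -0.2617 -0.4458] 0.8952064811923817
shift [ 0.0116  0.4406 -0.0346] turn 0.0007 from psi -25.5 tilt y [-0.002 -0.003 -1.   ]
```

{"api": "jog_arm", "payload": {
  "rows": [1, 0.012, 0.1, -0.035, 0, 1, 0.012, 0.25, -0.035, 0, 1, 0.012, 0.44, -0.035, 0, 1, 0.012, 0.44, -0.035, 0, 0, 0.012, 0.44, -0.035, 0, 0, 0.012, 0.44, -0.035, 0, 0, 0.012, 0.44, -0.035, 0, 0, 0.012, 0.44, -0.035, 0]
}}

```text
t: 14.35
tcp_pos: [0.4172, -0.2452, 0.0294]
tool_rot: [-0.969, 1.528, -1.531]
wrist_force: [0.0, 0.5, -0.2]
finger_gap: 0.662
```

{"api": "jog_arm", "payload": {
  "rows": [0, 0, 0, 0, 0, 0, 0, 0, 0, 0, 0, 0, 0, 0, 0]
}}

```text
t: 14.65
tcp_pos: [0.4172, -0.2453, 0.0295]
tool_rot: [-0.969, 1.528, -1.531]
wrist_force: [-1.3, 1.4, 1.4]
finger_gap: 0.409
```

```bash
python3 - <<'E'
from meas import *
stat(); s=state(); z=s["tcp_pos"][2]
c=go(.44,-.13,z,-16); c=dgo(-75,-13.5,off=(-.038,0),z=z,cur=c); print(c[0])
E
```

```text
t 14.65 tcp in dock [-130.55 -271.55  -16.29] z 0.0295 gap 0.409 F dock [-1.5  1.2  1.4]
shift [-0.5694 -0.0023 -0.1453] turn -0.1581 from psi -25.49 tilt y [-0.002 -0.004 -1.   ]
shift [-0.706   0.     -0.0163] turn -0.1134 from psi -16.0 tilt y [ 0.  0. -1.]
[0.47579487 0.00663224 0.02947973]
```

{"api": "jog_arm", "payload": {
  "rows": [0, -0.07, 0, -0.018, -0.02, 0, -0.14, 0, -0.036, -0.04, 0, -0.21, 0, -0.054, -0.06, 0, -0.28, 0, -0.072, -0.08, 0, -0.36, 0, -0.09, -0.1, 0, -0.43, 0, -0.109, -0.12, 0, -0.5, 0, -0.127, -0.14, 0, -0.57, 0, -0.145, -0.158]
}}

```text
t: 15.45
tcp_pos: [0.4407, -0.1291, 0.0295]
tool_rot: [-1.069, 1.408, -1.414]
wrist_force: [-2.0, -6.7, 7.4]
finger_gap: 0.405
```

{"api": "jog_arm", "payload": {
  "rows": [0, -0.1, 0, -0.002, -0.015, 0, -0.2, 0, -0.005, -0.03, 0, -0.3, 0, -0.007, -0.048, 0, -0.4, 0, -0.01, -0.064, 0, -0.5, 0, -0.012, -0.08, 0, -0.6, 0, -0.014, -0.097, 0, -0.7, 0, -0.016, -0.113, 0, -0.706, 0, -0.016, -0.113]
}}

```text
t: 16.25
tcp_pos: [0.4768, 0.0101, 0.0295]
tool_rot: [-1.134, 1.32, -1.326]
wrist_force: [0.8, 1.7, 10.3]
finger_gap: 0.408
```

{"api": "jog_arm", "payload": {
  "rows": [0, 0, 0, 0, 0]
}}

```text
t: 16.35
tcp_pos: [0.4766, 0.0114, 0.0295]
tool_rot: [-1.135, 1.319, -1.325]
wrist_force: [0.7, -1.4, -1.6]
finger_gap: 0.405
```

```bash
python3 - <<'E'
from meas import *
stat()
c=dgo(-70,-13.5,off=(-.038,0),z=.0295)
p=imaging.snapshot("wrist"); P,Rm=tool(); psi=np.arctan2(Rm[1,2],Rm[0,2])
b0=np.r_[place(np.array([P[0],P[1],psi]),np.array([[.038,0]]),0)[0][:2],psi]
print(rel(D,b0))
overlay(p["color"],[("dock",D),("block_mid",b0),("bracket_mid",np.r_[place(D,np.array([[.055,0]]),0)[0][:2],D[2]])],p,1,"pics/w7.png")
E
```

```text
t 16.35 tcp in dock [-112.94   -8.63    0.41] z 0.0295 gap 0.405 F dock [ 0.9 -1.3 -1.6]
shift [0.0245 0.0001 0.0245] turn 0.0069 from psi -8.78 tilt y [ 0.    -0.004 -1.   ]
[-75.04  -8.24   0.4 ]
```

View pics/w7.png

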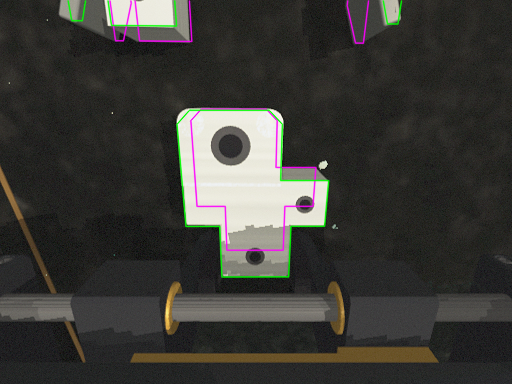

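{"api": "jog_arm", "payload": {
  "rows": [0, 0.012, 0, 0.012, 0.007, 0, 0.0245, 0, 0.025, 0.007, 0, 0.0245, 0, 0.025, 0.007, 0, 0.0245, 0, 0.025, 0.007]
}}

```text
t: 16.8
tcp_pos: [0.48, 0.0067, 0.0295]
tool_rot: [-1.132, 1.326, -1.328]
wrist_force: [-2.1, 3.8, 7.6]
finger_gap: 0.406
```

```bash
python3 - <<'E'
from meas import *
stat()
dgo(-25,-13.5,off=(-.038,0),z=.0295)
E
```

```text
t 16.8 tcp in dock [-1.0884e+02 -1.2740e+01  1.0000e-02] z 0.0295 gap 0.406 F dock [-2.6  3.4  7.6]
shift [ 0.0039 -0.0004  0.2292] turn 0.0002 from psi -9.18 tilt y [-0.001 -0.003 -1.   ]
```

{"api": "jog_arm", "payload": {
  "rows": [0, 0.002, 0, 0.04, 0, 0, 0.004, 0, 0.08, 0, 0, 0.004, 0, 0.12, 0, 0, 0.004, 0, 0.16, 0, 0, 0.004, 0, 0.2, 0, 0, 0.004, 0, 0.229, 0, 0, 0.004, 0, 0.229, 0]
}}

```text
t: 17.5
tcp_pos: [0.5248, -0.0009, 0.0295]
tool_rot: [-1.133, 1.327, -1.326]
wrist_force: [-2.4, 0.2, 6.8]
finger_gap: 0.406
```

```bash
python3 - <<'E'
from meas import *
stat()
dgo(26,-13.5,off=(-.038,0),z=.0295)
E
```

```text
t 17.5 tcp in dock [-6.345e+01 -1.315e+01  3.000e-02] z 0.0295 gap 0.406 F dock [-2.4 -0.2  6.8]
shift [ 0.0019 -0.0008  0.2573] turn 0.0006 from psi -9.16 tilt y [-0.003 -0.002 -1.   ]
```

{"api": "jog_arm", "payload": {
  "rows": [0, 0.002, 0, 0.04, 0, 0, 0.002, 0, 0.08, 0, 0, 0.002, 0, 0.12, 0, 0, 0.002, 0, 0.16, 0, 0, 0.002, 0, 0.2, 0, 0, 0.002, 0, 0.23, 0, 0, 0.002, 0, 0.257, 0, 0, 0.002, 0, 0.257, 0]
}}

```text
t: 18.3
tcp_pos: [0.5752, -0.0091, 0.0295]
tool_rot: [-1.134, 1.328, -1.325]
wrist_force: [-2.8, 0.4, 7.6]
finger_gap: 0.405
```

```bash
python3 - <<'E'
from meas import *
stat()
p=imaging.snapshot("wrist")
overlay(p["color"],[("dock",D),("block_mid",np.r_[place(D,np.array([[.026,-.0135]]),0)[0][:2],D[2]]),("bracket_mid",np.r_[place(D,np.array([[.055,0]]),0)[0][:2],D[2]])],p,2,"pics/w8.png",(150,50,512,300))
E
```

```text
t 18.3 tcp in dock [-12.41 -13.11   0.06] z 0.0295 gap 0.405 F dock [-2.8 -0.1  7.6]
```

View pics/w8.png

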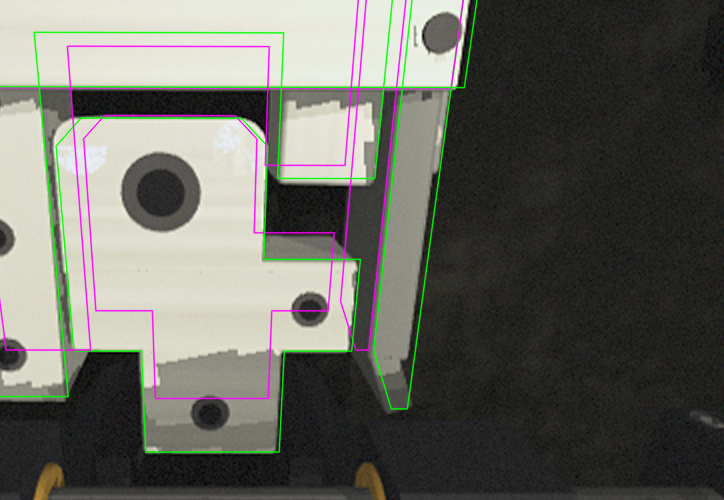

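{"api": "jog_arm", "payload": {
  "rows": [0.6, 0, 0, 0, 0, 0.6, 0, 0, 0, 0, 0.6, 0, 0, 0, 0, 0.6, 0, 0, -0.03, 0, 0.6, 0, 0, -0.08, 0, 0.6, 0, 0, -0.13, 0, 0, 0, 0, -0.16, 0, 0, 0, 0, -0.16, 0]
}}

```text
t: 19.15
tcp_pos: [0.5428, -0.0038, 0.0296]
tool_rot: [-1.135, 1.328, -1.325]
wrist_force: [-0.3, 0.8, -0.9]
finger_gap: 0.445
```

{"api": "jog_arm", "payload": {
  "rows": [0, 0, 0, 0, 0, 0, 0, 0, 0, 0, 0, 0, 0, 0, 0, 0, 0, 0, 0, 0, 0, 0, 0, 0, 0, 0, 0, 0, 0, 0, 0, 0, 0, 0, 0]
}}

```text
t: 19.85
tcp_pos: [0.5429, -0.0038, 0.0296]
tool_rot: [-1.135, 1.328, -1.325]
wrist_force: [0.7, 0.2, -0.4]
finger_gap: 0.004
```

```bash
python3 - <<'E'
from meas import *
stat()
dgo(0,-13.5,z=.0295,off=(-.013,0))
E
```

```text
t 19.85 tcp in dock [-45.11 -13.08   0.07] z 0.0296 gap 0.004 F dock [ 0.6  0.3 -0.4]
shift [ 0.0023 -0.0003  0.1606] turn 0.0011 from psi -9.13 tilt y [-0.005 -0.002 -1.   ]
```

{"api": "jog_arm", "payload": {
  "rows": [0, 0.002, 0, 0.03, 0, 0, 0.002, 0, 0.06, 0, 0, 0.002, 0, 0.085, 0, 0, 0.002, 0, 0.105, 0, 0, 0.002, 0, 0.125, 0, 0, 0.002, 0, 0.143, 0, 0, 0.002, 0, 0.16, 0, 0, 0.002, 0, 0.16, 0]
}}

```text
t: 20.65
tcp_pos: [0.5749, -0.0094, 0.0294]
tool_rot: [-1.134, 1.328, -1.325]
wrist_force: [-0.3, -0.6, 0.2]
finger_gap: 0.005
```

{"api": "jog_arm", "payload": {
  "rows": [0, 0, 0, 0.007, 0, 0, 0, 0, 0.01, 0, 0, 0, 0, 0.01, 0]
}}

```text
t: 20.95
tcp_pos: [0.5755, -0.0094, 0.0293]
tool_rot: [-1.137, 1.331, -1.323]
wrist_force: [-10.7, 1.4, 8.3]
finger_gap: 0.002
```

```bash
python3 - <<'E'
from meas import *
stat()
E
```

```text
t 20.95 tcp in dock [-11.97 -13.36   0.07] z 0.0293 gap 0.002 F dock [-10.8  -0.3   8.3]
```

{"api": "jog_arm", "payload": {
  "rows": [0, 0, 0, 0.01, 0, 0, 0, 0, 0.02, 0, 0, 0, 0, 0.02, 0]
}}

```text
t: 21.25
tcp_pos: [0.5758, -0.0094, 0.0293]
tool_rot: [-1.145, 1.339, -1.317]
wrist_force: [-26.8, 1.1, 21.0]
finger_gap: 0.003
```

```bash
python3 - <<'E'
from meas import *
stat()
dgo(0,-13.5,z=.0295,off=(-.040,0))
E
```

```text
t 21.25 tcp in dock [-11.73 -13.35   0.12] z 0.0293 gap 0.003 F dock [-26.6  -3.2  21. ]
shift [ 0.0005  0.0018 -0.1414] turn 0.002 from psi -9.08 tilt y [-0.019  0.    -1.   ]
```

{"api": "jog_arm", "payload": {
  "rows": [0, 0, 0, -0.04, 0, 0, 0, 0, -0.08, 0, 0, -0.12, 0, -0.09, 0, 0, -0.232, 0, -0.08, 0, 0, -0.232, 0, -0.03, 0, 0, -0.232, 0, -0.012, 0, 0, -0.232, 0, 0.002, 0, 0, -0.232, 0, 0.01, 0]
}}

```text
t: 22.05
tcp_pos: [0.5833, 0.0363, 0.029]
tool_rot: [-1.149, 1.343, -1.314]
wrist_force: [-15.9, 3.3, 12.6]
finger_gap: 0.005
```

{"api": "jog_arm", "payload": {
  "rows": [0, 0, 0, 0.01, 0, 0, 0, 0, 0.02, 0, 0, 0, 0, 0.02, 0]
}}

```text
t: 22.35
tcp_pos: [0.5835, 0.0363, 0.0289]
tool_rot: [-1.156, 1.352, -1.308]
wrist_force: [-23.2, 3.0, 19.2]
finger_gap: 0.003
```

```bash
python3 - <<'E'
from meas import *
stat()
E
```

```text
t 22.35 tcp in dock [-11.45  32.97   0.13] z 0.0289 gap 0.003 F dock [-23.3  -0.7  19.2]
```

{"api": "jog_arm", "payload": {
  "rows": [0, 0, 0, -0.08, 0, 0, 0, 0, -0.18, 0, 0, 0, -0.1, -0.2, 0, 0, 0.1, -0.35, -0.3, 0, 0, 0.2, -0.6, -0.4, 0, 0, 0.2, -0.6, -0.4, 0, 0, 0.2, -0.6, -0.4, 0]
}}

```text
t: 23.05
tcp_pos: [0.5029, 0.0082, 0.1534]
tool_rot: [-1.153, 1.35, -1.311]
wrist_force: [0.9, 1.1, -0.4]
finger_gap: 0.005
```

```bash
python3 - <<'E'
from meas import *
stat()
p=imaging.snapshot("wrist"); t=imaging.snapshot("top")
H=lambda x,y:np.r_[place(D,np.array([[x,y]]),0)[0][:2],D[2]]
overlay(p["color"],[],p,3,"pics/a.png"); 
P=proj(place(D,np.array([[0.06,0]]),.02),p)[0]; T=proj(place(D,np.array([[0.06,0]]),.02),t)[0]; print(P,T)
x,y=np.clip(P.astype(int)-[85,75],0,[342,234]); A=cv2.imread("pics/a.png")[y*3:(y+150)*3,x*3:(x+150)*3]
overlay(t["color"],[],t,8,"pics/b.png"); x,y=T.astype(int)-[20,28]; Bm=cv2.imread("pics/b.png")[y*8:y*8+450,x*8:x*8+340]
cv2.imwrite("pics/f.png",np.hstack([A,Bm]))
E
```

```text
t 23.05 tcp in dock [-8.653e+01 -7.640e+00  4.000e-02] z 0.1534 gap 0.005 F dock [ 0.7  1.2 -0.4]
[244.98394742  15.47672009] [319.32171894 177.15593194]
```

View pics/f.png

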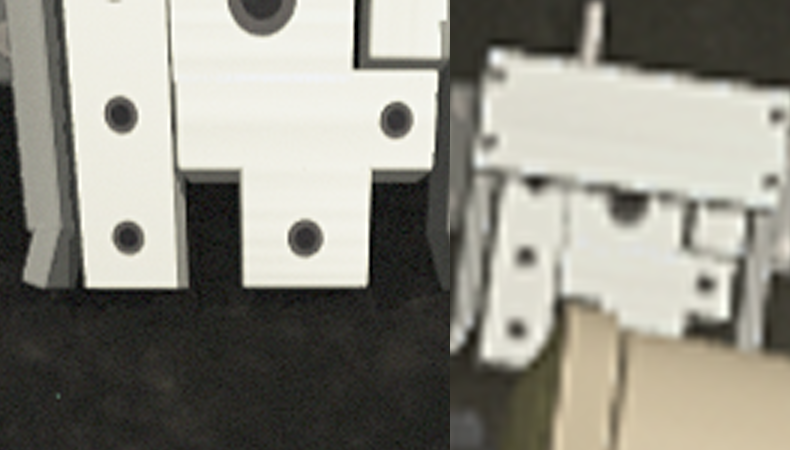

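```bash
python3 -c "
from rig import ticket; print(ticket.job_done())"
```

```text
the job is handed in; nothing more can be done
None
```

I put both fittings away in the dock and handed the job in at about 23 s, with the gripper clear of everything.

**What I did**
- **Bracket:** I gripped its leg, slid it along the bench foot first into the dock, let go, and pushed the leg end home with closed fingers.
- **Block:** I did the same by its tail, nose first, into the space between the bracket's leg and lip. I then pushed the leg end once more.

**Last checks**
- **Firm stop:** both fittings stopped hard at 23–27 N of push. Their rear ends stood within about 0.3 mm of each other by the tool's position.
- **Flush:** in the wrist picture both rear ends line up with each other and with the left wall's front end. The right wall's front end was outside that crop.
- **Plunger:** in the top picture its rod sticks out behind the back wall by roughly 10 mm more than before, so it is pressed in. I judged this by eye at about 3 mm per pixel.

**Checks that disagreed or failed**
- The top camera read the held bracket about 1.5 mm further right than the tool's position did. I corrected the dock position for this, and the wrist views then agreed.
- Before the block was pushed in, the bracket's lip looked about 1.6 mm short of home in one wrist view. Afterwards the hard stops and the flush ends no longer suggested that, but I did not measure the lip again.
- The top-view measurement of the bracket in the dock was unusable, because the roof hides it.

I did not compare the bystanders in before and after pictures. All moves stayed well clear of the positions seen at the start.

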